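Load the cheese press and lock it down

ROBOT

A 6-joint arm with a two-finger parallel gripper is mounted at the origin on the work surface. World frame = base frame: x ahead of the robot, y to its left, z up, the work surface at z = 0. Lengths are in m, angles in rad, forces in N, time in s.
With the tool pointing down it reaches from about 0.325 to 0.9 m from the base axis. Payload 6.1 kg.
Tool frame: the origin (TCP) lies between the finger pads; the fingertips stand 17 mm ahead of it and the grasp point (between the pads) lies 2 mm behind it; x points along the fingers, y is the direction in which the jaws open and shut, and the axes are right-handed (so a half turn about x gives the same grasp; the last joint's range is limited). The gripper opens to 87 mm and grips with 3 to 60 N. Pads are 19 mm wide; open, the fingers measure 117 mm over their backs; the gripper's body (75 mm by 190 mm) begins 51 mm behind the grasp point.
Start: joints at [1.195, 0.22, 1.526, -0, 1.395, -0.126], TCP at [0.155, 0.606, 0.205] pointing down, gripper open.
Joint ranges: [-2.98, 2.98], [-0.91, 2.08], [0.09, 2.57], [-1.24, 4.39], [0.2, 2.65], [-2.68, 2.68]. Speed limits (rad/s): [2.57, 2.57, 3.01, 3.14, 3.14, 3.14].

INTERFACE

Orientations are given as a unit quaternion [x, y, z, w].
In Python, from station import robot, get_image gives the robot as it stands.
- The arm moves only by the tool step_arm, never from a script. Its argument "moves" is a list of rows, each an object with "slide": the shift along the tool's x, y, z scaled (see below), a list of three; "twist": the turn about the tool's x scaled (see below); "gripper": the closure, from 0 (fully open) to 1 (shut). A call has 1 to 12 rows; each row shifts and turns the commanded pose from where the row before left it, along the tool's axes as they then stand; what a row does not reach is not made up. The controller multiplies each number of a shift by 0.8 m and each number of a turn by 0.12 rad. A row lasts 1/8 s, in which the tool goes at most 62.5 mm and 10.7 degrees, less where a joint would pass 70% of its speed; a pose out of reach is approached as far as the arm can. A call with a number of a shift or a turn outside -1 to 1 is refused whole. A call with a gripper value outside its range is refused whole. The fingers move at their own pace and stop on an object; "newtons" is the grip in N (left out, the last holds). Time passes only in rows, so rows that do not move let the fingers close. It gives the time, the measured TCP pose, the force and the opening at its end, in the units of the state.
- robot.sense(): the state, without advancing time (a new reading comes with each control period).
- get_image(name): name is "scene" or "top" or "wrist"; returns a dict with "pixels" (480x640x3 uint8, red, green, blue), "K" (3x3 intrinsics, pixels), "extrinsics" (4x4, takes a point from camera to world coordinates); the wrist camera has in their place "T_tool_cam" (4x4, takes a point from camera to tool coordinates, whose origin is the TCP and whose axes are the tool frame's). Camera axes: x right, y down, z forward; pixel columns grow to the right and rows downward; lengths in m; the calibration is good to about 2 mm. A picture is of the moment at which its call begins: read the wrist's pose just before it. There is no depth.
- robot.job_done(): hands the job in, once; it reports no verdict.
The state is a dict: "clock": time; "joints": joint angles; "joint_vel": joint speeds; "tau": joint torques, N m; "tool_pos": TCP position; "orientation": TCP orientation; "wrist_force": force on the tool from outside, world axes, zero at the start; "moment": the same for the moment, N m; "finger_gap": finger opening in m.
Only numpy, scipy, OpenCV 4.12 (cv2) and the standard library are available. Lean on these libraries where they do the work, as an engineer would, in place of code of your own. Each camera call takes 0.05 s, during which the arm holds its last target. There are 200 camera calls.

TASK

Slide the filled cheese mould by its side handle into the open front of the press until it is fully home against the back stop, while the press is still open. Then turn the bar handle on top of the press half a turn counter-clockwise (seen from above), past its halfway notch, until it clicks into the closed notch and the plate presses down on the mould. Let go, keep the mould standing upright throughout, and leave the cheese wheel, the small tub and the iron weight where they are.

Things in the scene. Friction and masses are not known exactly. Their poses are not given: they have to be found in the camera images.
- mould: Loose filled cheese mould: wooden stave tub, two steel bands, 90 mm diameter, yellow cheese edge and pale follower disc on top, 85 mm high, 0.36 to 0.54 kg. A flat handle sticks out along its own -x, to 150 mm from its axis. Slides on the bench; heavy at the tub end if lifted. Starts left or right of the press, handle roughly towards the robot. Origin: centre of its underside, z up.
- mould_grip (a point): Good grip on the mould's flat wooden side handle: 110 mm from the tub's axis along the mould's -x, 45 mm above its underside; axes as the mould's. The handle is 14 mm thick (y) and 22 mm tall (34 to 56 mm above the underside). Grip from above, fingers closing along y. Sliding the mould along the bench takes 3 to 12 N, less if the handle is eased up a mm or two.
- bay (a point): Centre of the press's mould bay, on the bench, fixed to the press; x points from the open front into the press, z up. The bay has no floor of its own: the mould slides on the bench. Side posts' inner faces at y +51 and -51 mm (posts from x -20 to +50 mm); front face of the back stop (45 mm high) at x +45 mm. A mould that is home stands on this point within a few mm.
- press: The press: dark wooden frame bolted to the bench, 146 mm wide, head beam over the bay from z 150 to 190 mm and x -20 to +50 mm. Thin steel lead-in plates, 50 mm high, flare out in front of the posts to x -58 mm, their outer ends 150 mm apart. Origin and axes as bay.
- plate: Pale round pressing plate under the head beam, 72 mm diameter, 14 mm thick, moved only by the bar handle. Origin: centre of its underside, 109 mm above the bench with the press open, 97 mm at the halfway notch, resting on the mould (85 mm) when closed. Sprung: presses with about 8 N when closed on the mould.
- handle (a joint): Angle of the bar handle (rad), growing counter-clockwise from above. Notches at 0 (open, start), 1.57 (halfway, rests there by itself) and 3.14 (closed); stops just outside 0 and 3.14. The detent drives it into the nearest notch: let go over 0.9 rad past one, it snaps into the next. Leaving a notch takes 0.3 to 0.5 N m.
- handle_grip (a point): Middle of the wooden bar handle, on its vertical turning axis above the bay centre, 246 mm above the bench; turns with it. Bar 150 mm long (point y), 18 mm wide (x), 28 mm tall, on an 18 mm thick neck, a 34 mm ball on its +y end only. Grip from above, fingers closing along x. At 0 the bar lies across the press, ball at +y of bay; at 3.14 across again, ball at -y.
- cheese: Bystander: loose yellow cheese wheel, 116 mm diameter, 54 mm high; origin at the centre of its underside.
- tub: Bystander: small open dark wooden tub, 84 mm across the rim, 70 mm high; origin at the centre of its underside.
- weight: Bystander: dark iron weight, an upright cylinder 70 mm in diameter, 45 mm high; origin at the centre of its underside.
Things that resemble listed ones, but are neither listed nor needed, are in the scene too. Of the things that look like the mould, the largest one is meant.

How it is judged:
On the way, in this order (a step that is already met when the one before it is completed fails the run):
1. the mould is home against the back stop, upright, with the press still open (handle within 0.5 rad of the open notch) (horizontal distance between mould and bay below 0.01 m and angle between mould's own z axis and vertical below 0.1 rad and height (world z) of mould below 0.006 m and value of joint handle below 0.5 rad), for 0.2 s.
2. the handle is in the closed notch and the plate presses on the mould (value of joint handle above 2.95 rad and contact force between plate and mould above 4 N), for 0.2 s.
At the end, for the whole second after the job is handed in: The handle rests in its closed notch (beyond 2.95 rad), the plate presses on the mould with more than 4 N, the mould stands upright (within 0.1 rad), still, within 10 mm of the bay centre, and cheese wheel, tub and weight are within 30 mm of where they were (all of step 2 and horizontal distance between mould and bay below 0.01 m and angle between mould's own z axis and vertical below 0.1 rad and linear speed of mould below 0.02 m/s and distance of each of cheese, tub, weight from where it was at the start of the episode below 0.03 m); the robot touches nothing.
It fails at once if the mould is tipped by more than 0.35 rad (angle between mould's own z axis and vertical above 0.35 rad).
It fails at once if the cheese wheel, the tub or the weight is shoved more than 30 mm (distance of any of cheese, tub, weight from where it was at the start of the episode above 0.03 m).
It also fails if it takes over 69 s, if anything falls off the work surface, if the arm or the gripper's body presses on something with over 40 N, if the wrist force passes 120 N, or if a joint passes its speed limit or range.

## Working session

There is one attempt and no reset: what is moved stays moved. The work goes in short steps, Python scripts to look and compute and a tool call to move; the robot and the scene stay as the last step left them, time stands still between calls to the robot, and variables do not carry over. Pictures are saved under pics/ and viewed, about 8 in all and at most 12, crops included, and the job is handed in when it is done.

Besides the shell and the picture viewer there is one more tool, called in YAML: its name, and indented under it one key for each argument. step_arm: Moves the arm, as the interface text tells. Shifts and turns lie within -1 to 1; 1 stands for 0.8 m of shift or 0.12 rad of turn. Its arguments: {"type":"object","properties":{"moves":{"type":"array"},"newtons":{"type":"number"}},"required":["moves"]}

```bash
mkdir -p pics; ls; cat > h.py <<'E'
import numpy as np, cv2
from station import robot, get_image
def snap(name,fn,crop=None,scale=1):
    im=get_image(name); p=cv2.cvtColor(im["pixels"],cv2.COLOR_RGB2BGR)
    np.savez('pics/'+fn+'.npz',**im)
    if crop: x0,y0,x1,y1=crop; p=p[y0:y1,x0:x1]
    cv2.imwrite('pics/'+fn+'.png',cv2.resize(p,None,fx=scale,fy=scale,interpolation=cv2.INTER_CUBIC)); return im
def ray(im,uv,z,T=None):
    T=im["extrinsics"] if T is None else T
    d=T[:3,:3]@np.linalg.inv(im["K"])@np.array([uv[0],uv[1],1.]); o=T[:3,3]
    return o+d*(z-o[2])/d[2]
def proj(im,P,T=None):
    T=im["extrinsics"] if T is None else T
    q=im["K"]@(T[:3,:3].T@(np.asarray(P)-T[:3,3])); return q[:2]/q[2]
E
python3 - <<'E'
from h import *
s=robot.sense(); print(s)
a=snap("top","top0"); b=snap("scene","sc0")
print(a["extrinsics"],b["extrinsics"],a["K"])
E
```

```text
pics
{'clock': 0.0, 'joints': array([ 1.19485462e+00,  2.21216808e-01,  1.52763111e+00, -2.63776671e-05,
        1.39468074e+00, -1.26096106e-01]), 'joint_vel': array([ 1.30572917e-03, -4.39752769e-04,  9.98367063e-04, -1.96595817e-04,
        4.62053410e-05, -8.22086915e-04]), 'tau': array([ 9.08172333e-04, -4.94607067e+01, -3.87382758e+01,  7.00073317e-02,
        5.68267680e-02, -1.31071383e-04]), 'tool_pos': array([0.15430086, 0.60497433, 0.20413247]), 'orientation': array([ 0.08743721,  0.70175751, -0.08876782,  0.70143525]), 'wrist_force': array([ 0.30794546, -0.03203326, -0.3410901 ]), 'moment': array([ 0.00764707, -0.05509987,  0.0143703 ]), 'finger_gap': 0.08731515679927823}
[[-0.06039199 -0.9754923   0.21158348  0.23422677]
 [-0.99816136  0.06011615 -0.00774212 -0.03047953]
 [-0.0051672  -0.21166202 -0.97732926  1.41088108]
 [ 0.          0.          0.          1.        ]] [[-0.17651699  0.64203868 -0.74607512  1.42703731]
 [ 0.98424808  0.10753069 -0.14033124  0.14920215]
 [-0.00987211 -0.75909386 -0.65090633  1.01270894]
 [ 0.          0.          0.          1.        ]] [[506.92267073   0.         316.94753989]
 [  0.         506.92267073 244.48023604]
 [  0.           0.           1.        ]]
```

View pics/top0.png

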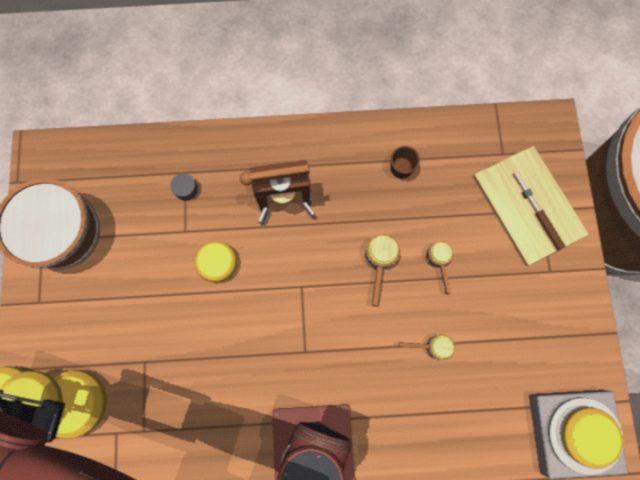

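View pics/sc0.png

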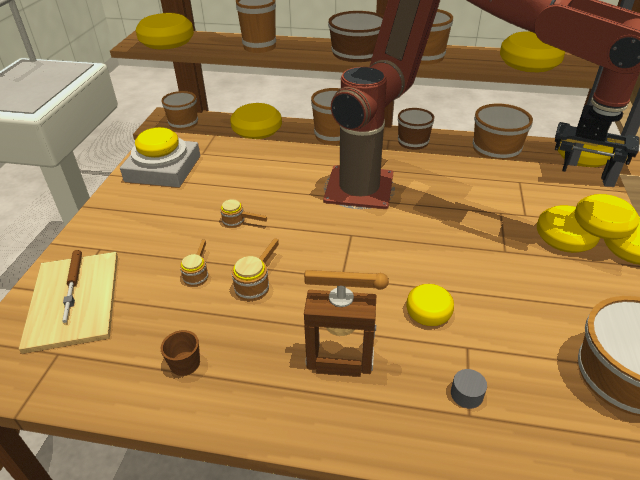

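Top view: the press is at about (282,185) with its ball on the left at (247,178), and the cheese is at (215,262). The weight is at (184,186) and the tub at (404,162). There are three mould-like items: (383,250), (441,254) and (441,347). The one at (383,250) is clearly the largest, so I'll confirm it in a crop.

```bash
python3 - <<'E'
from h import *
im=dict(np.load('pics/top0.npz')); p=cv2.cvtColor(im["pixels"],cv2.COLOR_RGB2BGR)
a=cv2.resize(p[140:240,230:330],None,fx=4,fy=4,interpolation=cv2.INTER_CUBIC)
b=cv2.resize(p[222:322,360:460],None,fx=4,fy=4,interpolation=cv2.INTER_CUBIC)
cv2.imwrite('pics/crop0.png',np.hstack([a,b]))
hsv=cv2.cvtColor(p,cv2.COLOR_BGR2HSV)
m=cv2.inRange(hsv,(20,90,120),(35,255,255))
n,l,st,c=cv2.connectedComponentsWithStats(m)
for i in range(1,n):
    if st[i,4]>60: print(st[i],c[i],ray(im,c[i],.085))
E
```

```text
[526 147  62  89 295] [548.73898305 175.45423729] [ 0.67596657 -0.68910301  0.085     ]
[493 156  31  44 242] [507.69421488 173.42975207] [ 0.68882131 -0.57747093  0.085     ]
[369 235  29  29 223] [382.04035874 250.49327354] [ 0.4942061  -0.21330406  0.085     ]
[ 195  241   41   41 1279] [215.37763878 261.02501955] [0.49293775 0.23142889 0.085     ]
[430 242  23  21 132] [440.68181818 252.87878788] [ 0.47815497 -0.36851386  0.085     ]
[431 336  23  23 149] [441.34899329 347.16778523] [ 0.23313264 -0.34267425  0.085     ]
[   0  367   51   34 1317] [ 24.13971147 383.68716781] [0.20672639 0.72118279 0.085     ]
[  56  371   44   67 2200] [ 77.19181818 403.74318182] [0.14977651 0.58477515 0.085     ]
[ 564  408   59   61 2785] [592.95475763 437.96050269] [-0.00774785 -0.69068015  0.085     ]
```

View pics/crop0.png

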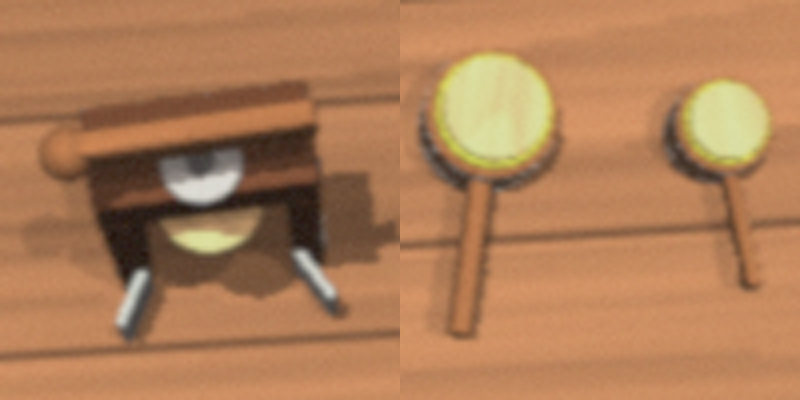

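Crop: the left-hand object (383,250), with the bigger disc and longer handle ending at about (375.5,305), is the mould. The one at (441,254) is a smaller look-alike.

```bash
python3 - <<'E'
from h import *
im=dict(np.load('pics/top0.npz'))
c=ray(im,(383.2,249.3),.085); t=ray(im,(375.7,304.5),.056)
print("mould",c,t,np.hypot(*(c-t)[:2]),"yaw",np.arctan2(*(c-t)[[1,0]]))
b=ray(im,(245.7,177.5),.246); e=ray(im,(308.5,167.5),.246)
v=(b-e)[:2]; print("bar",b,e,np.hypot(*v),"pressyaw",np.arctan2(-v[0],v[1]))
L=ray(im,(262,220.5),.05); R=ray(im,(314.5,216),.05)
v=(L-R)[:2];print(L,R,np.hypot(*v),np.arctan2(-v[0],v[1]))
for uv,z in (((215.4,261),.054),((184,184),.045),((404,157),.07)): print(ray(im,uv,z))
R_=cv2.Rodrigues
from scipy.spatial.transform import Rotation as Ro
print(Ro.from_quat(robot.sense()["orientation"]).as_matrix())
w=get_image("wrist"); print(w["T_tool_cam"],w["K"])
E
```

```text
mould [ 0.49725488 -0.21667551  0.085     ] [ 0.35456735 -0.18759816  0.056     ] 0.1456201350367607 yaw -0.20103080104394674
bar [0.6627389  0.12253011 0.246     ] [ 0.67883875 -0.03077229  0.246     ] 0.15414549217906207 pressyaw 0.10463662305987355
[0.60624182 0.10692255 0.05      ] [ 0.61014978 -0.0393606   0.05      ] 0.14633534477957935 0.02670870457931056
[0.49905211 0.23749041 0.054     ]
[0.72816677 0.3241895  0.045     ]
[ 0.76043873 -0.30035023  0.07      ]
[[-6.45150663e-04  2.47224780e-01  9.68957941e-01]
 [-1.66216147e-03  9.68956539e-01 -2.47225529e-01]
 [-9.99998410e-01 -1.77006227e-03 -2.14195451e-04]]
[[-1.25161457e-03 -2.74391312e-01  9.61617305e-01 -1.78112257e-01]
 [ 9.99999193e-01 -5.53035030e-04  1.14376639e-03  2.38146500e-04]
 [ 2.17968495e-04  9.61617960e-01  2.74391783e-01 -7.43937445e-02]
 [ 0.00000000e+00  0.00000000e+00  0.00000000e+00  1.00000000e+00]] [[382.00006045   0.         318.60193596]
 [  0.         382.00006045 238.64955622]
 [  0.           0.           1.        ]]
```

step_arm:
  moves:
    - {"slide":[0,-0.0386,0.048],"twist":0,"gripper":0}
    - {"slide":[0,-0.0386,0.048],"twist":0,"gripper":0}
    - {"slide":[0,-0.0386,0.048],"twist":0,"gripper":0}
    - {"slide":[0,-0.0386,0.048],"twist":0,"gripper":0}
    - {"slide":[0,-0.0386,0.048],"twist":0,"gripper":0}
    - {"slide":[0,-0.0386,0.048],"twist":0,"gripper":0}
    - {"slide":[0,-0.0386,0.048],"twist":0,"gripper":0}
    - {"slide":[0,-0.0386,0.048],"twist":0,"gripper":0}
    - {"slide":[0,-0.0386,0.048],"twist":0,"gripper":0}

```text
clock: 1.27
tool_pos: [0.4213, 0.2495, 0.2052]
orientation: [0.088, 0.702, -0.088, 0.702]
wrist_force: [0.2, 1.0, -0.3]
finger_gap: 0.0865
```

step_arm:
  moves:
    - {"slide":[0,-0.061,0.011],"twist":0,"gripper":0}
    - {"slide":[0,-0.061,0.011],"twist":0,"gripper":0}
    - {"slide":[0,-0.061,0.011],"twist":0,"gripper":0}
    - {"slide":[0,-0.061,0.011],"twist":0,"gripper":0}
    - {"slide":[0,-0.061,0.011],"twist":0,"gripper":0}
    - {"slide":[0,-0.061,0.011],"twist":0,"gripper":0}
    - {"slide":[0,-0.061,0.011],"twist":0,"gripper":0}
    - {"slide":[0,-0.061,0.011],"twist":0,"gripper":0}
    - {"slide":[0,-0.061,0.011],"twist":-0.2,"gripper":0}
    - {"slide":[0,0,0],"twist":-0.2,"gripper":0}

```text
clock: 2.52
tool_pos: [0.3881, -0.1969, 0.205]
orientation: [0.072, 0.704, -0.073, 0.703]
wrist_force: [0.1, 0.4, -1.3]
finger_gap: 0.0872
```

```bash
cat >> h.py <<'E'
from scipy.spatial.transform import Rotation as Ro
def wristT(s,im):
    T=np.eye(4);T[:3,:3]=Ro.from_quat(s["orientation"]).as_matrix();T[:3,3]=s["tool_pos"]; return T@im["T_tool_cam"]
def yaw(s):
    z=Ro.from_quat(s["orientation"]).as_matrix()[:,2]; return np.arctan2(z[1],z[0])
def go(s,x,y,z,a):
    "needed shift in tool axes and twist, in move units (current tool axes)"
    R=Ro.from_quat(s["orientation"]).as_matrix(); d=np.array([x,y,z])-s["tool_pos"]
    return np.round(R.T@d/.8,4), round(-(a-yaw(s))/.12,3)
def wsnap(fn,crop=None,scale=1):
    s=robot.sense(); im=snap("wrist",fn,crop,scale); T=wristT(s,im); np.savez('pics/'+fn+'.npz',T=T,**im); return s,im,T
E
python3 - <<'E'
from h import *
s,im,T=wsnap("w1"); print(s["tool_pos"],yaw(s),s["clock"])
E
```

```text
[ 0.38811461 -0.19689573  0.20502382] -0.20572179347535638 2.525
```

View pics/w1.png

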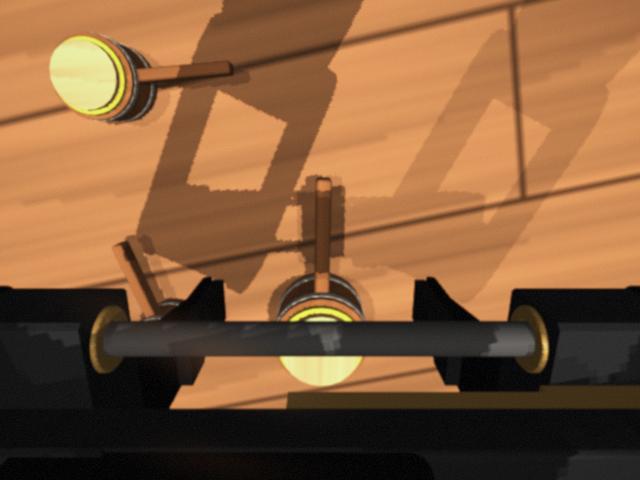

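Wrist view: the mould's handle runs from its tip (322,180) down to the tub at (320,290), nearly in line with the tool. The look-alikes are at upper left and partly hidden at lower left.

```bash
python3 - <<'E'
from h import *
im=dict(np.load('pics/w1.npz')); T=im["T"]
for r in range(186,266,12):
    row=im["pixels"][r,296:350].astype(int)
    print(r,' '.join(str(v[0]) for v in row))
a=ray(im,(322.5,181),.056,T); b=ray(im,(322,272),.056,T)
print(a,b,np.arctan2(*(b-a)[[1,0]]))
s=robot.sense()
E
```

```text
186 214 228 227 227 213 188 159 149 146 140 139 140 138 140 137 141 141 140 134 126 143 173 201 216 220 218 216 214 211 208 208 206 200 187 164 140 139 146 145 144 143 136 121 112 117 130 149 165 188 211 219 221 222 222
198 127 112 106 102 99 101 100 100 103 103 102 105 104 99 104 106 104 107 97 84 78 86 93 101 101 97 94 94 92 91 93 91 92 86 83 89 101 106 109 106 108 107 106 106 106 108 109 114 144 186 206 208 208 207
210 224 216 209 206 199 172 136 113 108 107 110 108 107 105 109 106 111 105 96 81 77 84 92 98 95 95 92 90 92 87 87 85 81 79 75 86 98 101 98 101 98 101 104 102 100 99 101 102 123 161 185 191 191 192
222 214 201 192 190 185 161 128 107 96 99 101 97 102 99 98 100 95 93 90 77 78 85 90 97 98 96 90 89 93 86 87 87 84 74 77 87 95 94 102 99 101 96 97 97 99 98 97 108 138 168 182 188 186 186
234 209 203 192 185 177 152 120 103 100 98 100 101 98 100 101 102 103 99 90 82 82 88 95 96 96 95 90 91 87 85 87 84 78 75 80 91 92 92 90 87 83 81 78 77 75 69 70 77 103 116 120 118 115 108
246 72 65 62 64 63 64 69 71 69 73 76 76 77 80 83 85 88 88 81 77 78 91 94 96 96 94 91 92 89 91 84 83 77 75 85 95 99 102 100 102 99 100 104 101 102 103 105 124 156 185 193 192 195 191
258 213 207 197 188 188 187 184 179 158 126 103 94 94 97 92 93 94 90 77 77 82 88 93 93 96 94 90 92 90 88 87 82 87 111 145 161 156 161 161 169 175 176 178 184 191 196 195 192 191 189 192 199 201 203
[ 0.35730496 -0.18651616  0.056     ] [ 0.43835912 -0.20367842  0.056     ] -0.20865645589443316
```

step_arm:
  moves:
    - {"slide":[0,0.005,0.009],"twist":0.075,"gripper":0}
    - {"slide":[0.05,0,0],"twist":0,"gripper":0}
    - {"slide":[0.05,0,0],"twist":0,"gripper":0}
    - {"slide":[0.05,0,0],"twist":0,"gripper":0}
    - {"slide":[0.03,0,0],"twist":0,"gripper":0}
    - {"slide":[0.0225,0,0],"twist":0,"gripper":0}
    - {"slide":[0,0,0],"twist":0,"gripper":0}

```text
clock: 3.45
tool_pos: [0.3961, -0.1894, 0.0419]
orientation: [0.074, 0.704, -0.073, 0.702]
wrist_force: [-0.1, -0.2, 0.1]
finger_gap: 0.0869
```

step_arm:
  moves:
    - {"slide":[0,0,0],"twist":0,"gripper":1}
    - {"slide":[0,0,0],"twist":0,"gripper":1}
    - {"slide":[0,0,0],"twist":0,"gripper":1}
    - {"slide":[0,0,0],"twist":0,"gripper":1}
    - {"slide":[0,0,0],"twist":0,"gripper":1}
    - {"slide":[0,0,0],"twist":0,"gripper":1}
  newtons: 40

```text
clock: 4.2
tool_pos: [0.3966, -0.1919, 0.0432]
orientation: [0.074, 0.703, -0.074, 0.703]
wrist_force: [-0.1, 0.1, -0.7]
finger_gap: 0.0347
```

step_arm:
  moves:
    - {"slide":[0,0,0],"twist":0,"gripper":1}
    - {"slide":[0,0,0],"twist":0,"gripper":1}
    - {"slide":[0,0,0],"twist":0,"gripper":1}
    - {"slide":[0,0,0],"twist":0,"gripper":1}
    - {"slide":[0,0,0],"twist":0,"gripper":1}

```text
clock: 4.82
tool_pos: [0.3967, -0.1918, 0.0432]
orientation: [0.074, 0.703, -0.074, 0.703]
wrist_force: [0.2, -0.6, -0.7]
finger_gap: 0.0007
```

```bash
python3 - <<'E'
from h import *
s=robot.sense(); print(s["tool_pos"],yaw(s),s["wrist_force"],s["moment"],s["finger_gap"])
Re=Ro.from_quat(s["orientation"]).as_matrix(); print(Re.round(3))
E
```

```text
[ 0.39669632 -0.19177678  0.04323064] -0.21075544247895653 [ 0.16389724 -0.64916041 -0.67233636] [-0.02179562  0.02100997 -0.01504651] 0.0006803863252774732
[[-0.     0.209  0.978]
 [ 0.     0.978 -0.209]
 [-1.     0.    -0.   ]]
```

The fingers closed to nothing, so I'll look.

```bash
python3 - <<'E'
from h import *
s,im,T=wsnap("w2"); b=snap("scene","sc1")
a=cv2.imread('pics/w2.png'); c=cv2.imread('pics/sc1.png')[190:340,180:380]
cv2.imwrite('pics/w2c.png',np.hstack([cv2.resize(a,(400,300)),cv2.resize(c,(400,300),interpolation=cv2.INTER_CUBIC)]))
E
```

```text
(no output)
```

View pics/w2c.png

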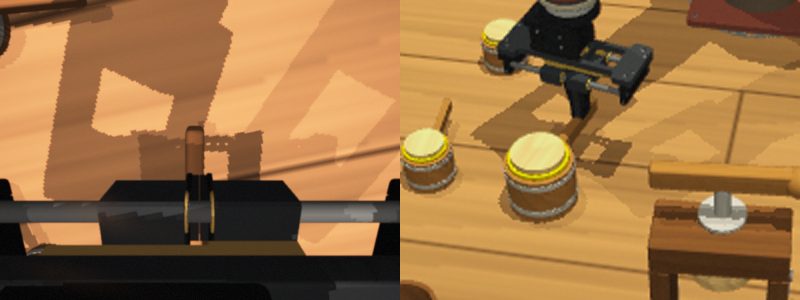

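```bash
python3 - <<'E'
import cv2,numpy as np
a=cv2.imread('pics/w2.png')[180:420,220:420]; c=cv2.imread('pics/sc1.png')[190:270,230:310]
cv2.imwrite('pics/w2d.png',np.hstack([cv2.resize(a,(400,480),interpolation=cv2.INTER_CUBIC),cv2.resize(c,(400,480),interpolation=cv2.INTER_CUBIC)]))
E
```

```text
(no output)
```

View pics/w2d.png

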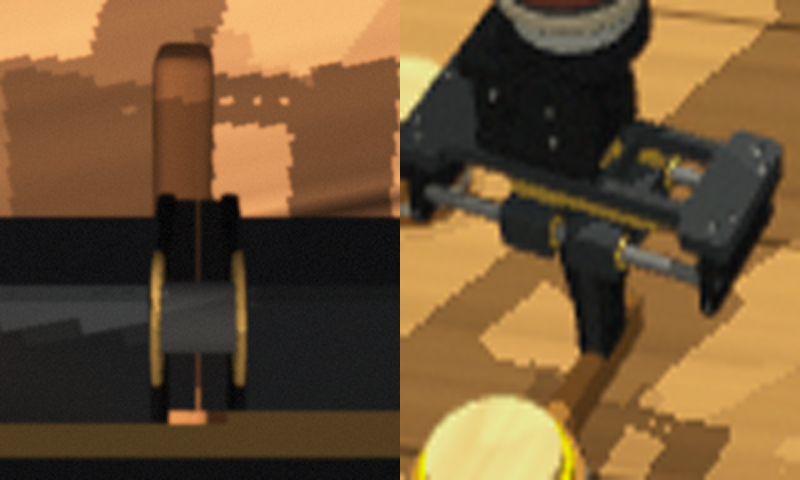

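```bash
python3 - <<'E'
from h import *
im=dict(np.load('pics/sc1.npz')); s=robot.sense(); x,y,_=s["tool_pos"]
for z in (0,.026,.043,.056,.07): print(z,proj(im,(x,y,z)))
im=dict(np.load('pics/w2.npz'));T=im["T"]
for z in (0,.026,.043,.056): print(z,proj(im,(x,y,z),T))
print("axis/tip via wrist",ray(im,(311.5,204),.056,T))
i1=dict(np.load('pics/w1.npz'));print(ray(i1,(323.4,181),.056,i1["T"]))
m=dict(np.load('pics/sc0.npz'))
print("scene tip/tub",ray(m,(277,241),.056), ray(m,(250,267),.085))
E
```

```text
0 [272.43162265 262.95982665]
0.026 [271.73422968 256.03279362]
0.043 [271.26942648 251.41601761]
0.056 [270.90916642 247.83764298]
0.07 [270.51642652 243.93665402]
0 [317.77358298 256.34230842]
0.026 [317.73565168 271.55305636]
0.043 [317.70550683 283.64137699]
0.056 [317.67874829 294.37175973]
axis/tip via wrist [ 0.35407256 -0.18543249  0.056     ]
[ 0.35746218 -0.18576394  0.056     ]
scene tip/tub [ 0.36664416 -0.18243499  0.056     ] [ 0.50692523 -0.21517079  0.085     ]
```

```bash
python3 - <<'E'
from h import *
a=dict(np.load('pics/w1.npz'));b=dict(np.load('pics/w2.npz'));c=dict(np.load('pics/sc1.npz'));t=dict(np.load('pics/top0.npz'))
print("cam z",a["T"][2,3],b["T"][2,3])
print("w1 col323",a["pixels"][168:200,323,0]); print("w2 col311",b["pixels"][192:220,311,0])
A=dict(K=a["K"],E=a["T"]);
def tri(v):
    M=np.zeros((3,3));r=np.zeros(3)
    for K,T,uv in v:
        d=T[:3,:3]@np.linalg.inv(K)@np.array([*uv,1]);d/=np.linalg.norm(d);P=np.eye(3)-np.outer(d,d);M+=P;r+=P@T[:3,3]
    return np.linalg.solve(M,r)
for u,v in ((177,202),(181,208),(179,203)):
    print(tri([(a["K"],a["T"],(323.4,u)),(b["K"],b["T"],(311.5,v))]))
print("fingertip? scene/wrist tool", proj(b,robot.sense()["tool_pos"]+[0,0,-.017],b["T"]))
cv2.imwrite('pics/scz.png',cv2.resize(cv2.cvtColor(c["pixels"],cv2.COLOR_RGB2BGR)[225:305,220:300],None,fx=7,fy=7,interpolation=cv2.INTER_CUBIC))
E
```

```text
cam z 0.3831754339190273 0.22134441757614817
w1 col323 [229 229 230 229 227 229 227 222 201 139  85 102 154 188 203 212 214 213
 214 212 215 213 199 164 132 122 126 122 114 101  94  93]
w2 col311 [167 168 166 164 163 166 167 164 154 112  68  59  61  67  65  74  88 108
 123 134 139 143 147 147 150 148 148 148]
[ 0.35494693 -0.18545122  0.0473478 ]
[ 0.35927958 -0.18638589  0.03954319]
[ 0.35839979 -0.18621338  0.03166826]
fingertip? scene/wrist tool [317.73523485 271.72020983]
```

View pics/scz.png

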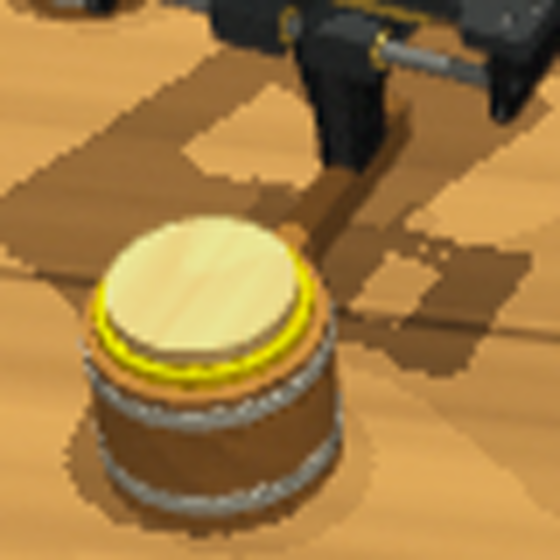

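step_arm:
  moves:
    - {"slide":[0,0,0],"twist":0,"gripper":0.5}
    - {"slide":[0,0,0],"twist":0,"gripper":0.5}
    - {"slide":[0,0,0],"twist":0,"gripper":0.5}
    - {"slide":[0,0,0],"twist":0,"gripper":0.5}
    - {"slide":[0,-0.0033,0],"twist":0,"gripper":0.5}
    - {"slide":[0,0,0],"twist":0,"gripper":0.5}
    - {"slide":[0,0,0],"twist":0,"gripper":0.5}

```text
clock: 5.8
tool_pos: [0.3961, -0.1945, 0.0432]
orientation: [0.074, 0.703, -0.074, 0.703]
wrist_force: [-0.3, 0.0, 0.6]
finger_gap: 0.0432
```

```bash
python3 - <<'E'
from h import *
s,im,T=wsnap("w3"); snap("scene","sc3"); print(s["tool_pos"],s["wrist_force"],s["finger_gap"])
a=cv2.imread('pics/w3.png')[180:420,220:420]; c=cv2.imread('pics/sc3.png')[210:290,220:300]
cv2.imwrite('pics/w3d.png',np.hstack([cv2.resize(a,(400,480),interpolation=cv2.INTER_CUBIC),cv2.resize(c,(400,480),interpolation=cv2.INTER_CUBIC)]))
E
```

```text
[ 0.39611426 -0.1944566   0.04323756] [-0.30795711  0.0494824   0.63019568] 0.04319616430559481
```

View pics/w3d.png

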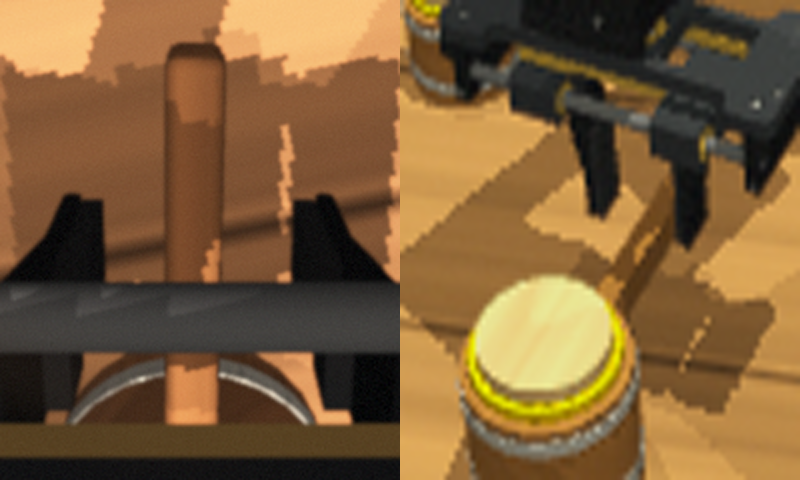

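The fingers straddle the handle in plan, but in both views their tips end at about handle-top height. That is higher than the tool data suggests, so I'll go lower in small steps and close gently.

step_arm:
  moves:
    - {"slide":[0.01,0,0],"twist":0,"gripper":0.5}
    - {"slide":[0.009,0,0],"twist":0,"gripper":0.5}
    - {"slide":[0,0,0],"twist":0,"gripper":1}
    - {"slide":[0,0,0],"twist":0,"gripper":1}
    - {"slide":[0,0,0],"twist":0,"gripper":1}
    - {"slide":[0,0,0],"twist":0,"gripper":1}
    - {"slide":[0,0,0],"twist":0,"gripper":1}
    - {"slide":[0,0,0],"twist":0,"gripper":1}
    - {"slide":[0,0,0],"twist":0,"gripper":1}
  newtons: 10

```text
clock: 7.02
tool_pos: [0.3963, -0.1946, 0.0283]
orientation: [0.074, 0.703, -0.075, 0.703]
wrist_force: [0.1, -1.3, 1.1]
finger_gap: 0.0142
```

step_arm:
  moves:
    - {"slide":[0,0,0],"twist":0,"gripper":0.7}
    - {"slide":[0,0,0],"twist":0,"gripper":0.7}
    - {"slide":[0.008,0,0],"twist":0,"gripper":0.7}
    - {"slide":[0,0,0],"twist":0,"gripper":0.7}
    - {"slide":[0,0,0],"twist":0,"gripper":1}
    - {"slide":[0,0,0],"twist":0,"gripper":1}
    - {"slide":[0,0,0],"twist":0,"gripper":1}
    - {"slide":[0,0,0],"twist":0,"gripper":1}
  newtons: 40

```text
clock: 8.02
tool_pos: [0.3962, -0.1945, 0.0217]
orientation: [0.074, 0.703, -0.074, 0.703]
wrist_force: [-0.1, -1.7, -2.4]
finger_gap: 0.014
```

```bash
python3 - <<'E'
from h import *
s,im,T=wsnap("w4"); c=snap("scene","sc4"); print(s["tool_pos"],yaw(s),s["wrist_force"],s["finger_gap"])
a=cv2.imread('pics/w4.png')[180:420,220:420]; c=cv2.imread('pics/sc4.png')[220:420,260:460]
cv2.imwrite('pics/w4d.png',np.hstack([cv2.resize(a,(300,360),interpolation=cv2.INTER_CUBIC),cv2.resize(c,(500,360),interpolation=cv2.INTER_CUBIC)]))
E
```

```text
[ 0.39622198 -0.19448125  0.02167871] -0.210884212912905 [-0.10049168 -1.74252638 -2.3886586 ] 0.013983966082759926
```

```bash
python3 - <<'E'
from h import *
a=cv2.imread('pics/sc0.png')[262:382,295:395]; c=cv2.imread('pics/top0.png')[150:230,238:322]
b=np.zeros((600,800,3),np.uint8)
a=cv2.resize(a,None,fx=4,fy=4,interpolation=cv2.INTER_CUBIC);c=cv2.resize(c,None,fx=4.7,fy=4.7,interpolation=cv2.INTER_CUBIC)
b[:480,:400]=a; b[:c.shape[0],402:402+c.shape[1]]=c[:,:398]
cv2.imwrite('pics/press.png',b)
E
```

```text
(no output)
```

View pics/press.png

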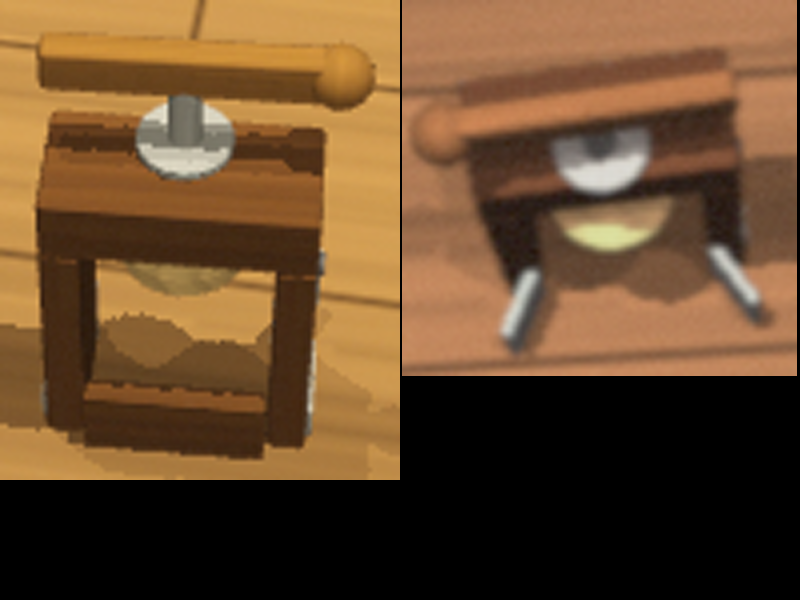

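```bash
python3 - <<'E'
from h import *
from scipy.optimize import least_squares
S=dict(np.load('pics/sc0.npz'));Tp=dict(np.load('pics/top0.npz'))
sc=[((40,207),(.05,-.073,.19)),((322,228),(.05,.073,.19)),((40,250),(.05,-.073,.15)),((322,272),(.05,.073,.15)),((47,425),(.05,-.073,0)),((305,447),(.05,.073,0)),((52,115),(-.02,-.073,.19)),((325,132),(-.02,.073,.19)),((40,62),(0,-.075,.246))]
tp=[((463,82),(.05,.073,.19)),((727,50),(.05,-.073,.19)),((487,198),(-.02,.073,.19)),((738,168),(-.02,-.073,.19)),((735,83),(0,-.075,.246))]
sc=[((u/4+295,v/4+262),P) for (u,v),P in sc]; tp=[(((u-402)/4.7+238,v/4.7+150),P) for (u,v),P in tp]
def W(q,P): c,s=np.cos(q[2]),np.sin(q[2]); return np.array([q[0]+c*P[0]-s*P[1],q[1]+s*P[0]+c*P[1],P[2]])
def res(q,w): return np.concatenate([proj(im,W(q,P))-uv for im,l in w for uv,P in l])
for w in ([(S,sc)],[(Tp,tp)],[(S,sc),(Tp,tp)]):
    r=least_squares(res,[.666,.04,.07],args=(w,),loss='soft_l1'); print(r.x,res(r.x,w).round(1))
E
```

```text
[0.66885482 0.04132061 0.08392677] [-1.  -0.1  0.6 -0.7 -0.4  1.9 -0.4  1.1  0.2  1.3  0.3  0.5 -0.  -2.
  0.5 -2.1  0.  -0.9]
[0.66671559 0.0407664  0.07275034] [-0.6 -0.6 -0.1 -1.1 -2.8  0.7  1.2 -0.3  1.1  2.4]
[0.6680431  0.04115879 0.08075726] [-1.1 -0.5  0.5 -1.  -0.4  1.5 -0.6  0.9  0.1  0.9  0.2  0.3  0.  -2.4
  0.5 -2.3  0.1 -1.3 -0.9 -0.9 -0.4 -1.8 -2.9  0.4  1.  -1.1  0.9  1.6]
```

step_arm:
  moves:
    - {"slide":[-0.0015,0,0],"twist":0,"gripper":1}
    - {"slide":[0,0.01,0.001],"twist":-0.09,"gripper":1}
    - {"slide":[0,0.0195,0.0018],"twist":-0.173,"gripper":1}
    - {"slide":[0,0.0195,0.0018],"twist":-0.173,"gripper":1}
    - {"slide":[0,0.0195,0.0018],"twist":-0.173,"gripper":1}
    - {"slide":[0,0.0195,0.0018],"twist":-0.173,"gripper":1}
    - {"slide":[0,0.0195,0.0018],"twist":-0.173,"gripper":1}
    - {"slide":[0,0.0195,0.0018],"twist":-0.173,"gripper":1}
    - {"slide":[0,0.0195,0.0018],"twist":-0.173,"gripper":1}

```text
clock: 9.25
tool_pos: [0.4237, -0.079, 0.0228]
orientation: [0.019, 0.707, -0.019, 0.707]
wrist_force: [-0.3, -0.8, -3.1]
finger_gap: 0.0139
```

```bash
python3 - <<'E'
from h import *
s=robot.sense(); print(s["tool_pos"],yaw(s),s["wrist_force"],s["moment"],s["finger_gap"],go(s,.430,.022,.0225,.08))
im=snap("top","t5"); hsv=cv2.cvtColor(cv2.cvtColor(im["pixels"],cv2.COLOR_RGB2BGR),cv2.COLOR_BGR2HSV)
m=cv2.inRange(hsv,(20,90,120),(35,255,255)); n,l,st,c=cv2.connectedComponentsWithStats(m)
for i in range(1,n):
    if 60<st[i,4]<600: print(st[i],ray(im,(st[i,0]+st[i,2]/2-.5,st[i,1]+st[i,3]/2-.5),.085))
E
```

```text
[ 0.42369542 -0.07895337  0.02283649] -0.05319669346422452 [-0.27562086 -0.82080685 -3.12329171] [-0.10869915  0.25941847 -0.11275412] 0.013905395911767753 (array([0.0004, 0.1264, 0.0012]), np.float64(-1.11))
[530 147  16  21  98] [ 0.73144049 -0.6665274   0.085     ]
[323 227  26  15  69] [ 0.54697009 -0.09249375  0.085     ]
[431 242  22  22 119] [ 0.4790448  -0.37080142  0.085     ]
[431 336  23  23 140] [ 0.23345101 -0.34438345  0.085     ]
```

step_arm:
  moves:
    - {"slide":[0,0.018,0.0014],"twist":-0.158,"gripper":1}
    - {"slide":[0,0.018,0.0014],"twist":-0.158,"gripper":1}
    - {"slide":[0,0.018,0.0014],"twist":-0.158,"gripper":1}
    - {"slide":[0,0.018,0.0014],"twist":-0.158,"gripper":1}
    - {"slide":[0,0.018,0.0014],"twist":-0.158,"gripper":1}
    - {"slide":[0,0.018,0.0014],"twist":-0.158,"gripper":1}
    - {"slide":[0,0.018,0.0014],"twist":-0.158,"gripper":1}
    - {"slide":[0,0,0],"twist":0,"gripper":1}

```text
clock: 10.3
tool_pos: [0.431, 0.0219, 0.0228]
orientation: [-0.028, 0.707, 0.029, 0.706]
wrist_force: [-0.4, 0.6, -2.9]
finger_gap: 0.0137
```

```bash
python3 - <<'E'
from h import *
s=robot.sense(); print(s["tool_pos"],yaw(s),s["wrist_force"],s["moment"],s["finger_gap"],go(s,.430,.022,.0225,.08))
im=snap("top","t6"); b=snap("scene","sc6"); w=snap("wrist","w6")
p=lambda i:cv2.cvtColor(i["pixels"],cv2.COLOR_RGB2BGR)
cv2.imwrite('pics/m6.png',np.hstack([cv2.resize(p(im)[150:310,240:380],(400,457),interpolation=cv2.INTER_CUBIC),cv2.resize(p(b)[190:390,250:425],(400,457),interpolation=cv2.INTER_CUBIC)]))
E
```

```text
[0.43099609 0.02187698 0.02275747] 0.08026485703799827 [-0.4309231   0.58443846 -2.88329343] [0.21365176 0.24470443 0.11742077] 0.013718137693871422 (array([ 0.0003,  0.0003, -0.0012]), np.float64(0.002))
```

View pics/m6.png

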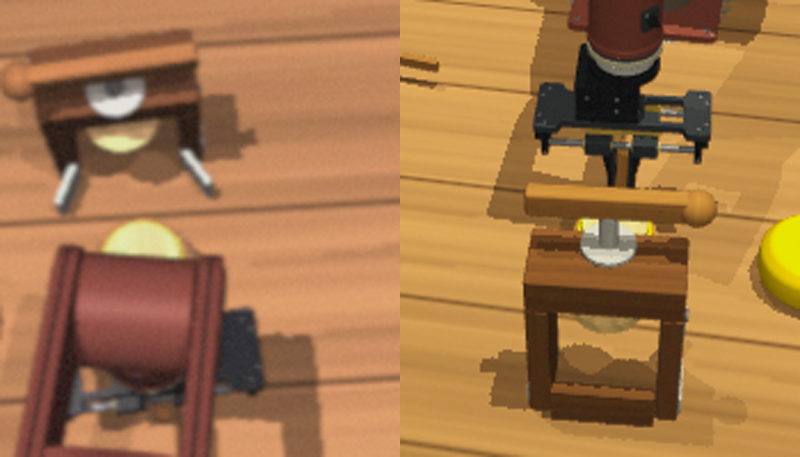

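The mould is upright and lined up with the opening: its disc is at (144,255) and the plates' mouth at (135,195). Now I'll push it in.

step_arm:
  moves:
    - {"slide":[0,0,0.01],"twist":0,"gripper":1}
    - {"slide":[0,0,0.015],"twist":0,"gripper":1}
    - {"slide":[0,0,0.015],"twist":0,"gripper":1}
    - {"slide":[0,0,0.015],"twist":0,"gripper":1}
    - {"slide":[0,0,0.015],"twist":0,"gripper":1}
    - {"slide":[0,0,0.015],"twist":0,"gripper":1}
    - {"slide":[0,0,0.015],"twist":0,"gripper":1}
    - {"slide":[0,0,0.01],"twist":0,"gripper":1}

```text
clock: 11.45
tool_pos: [0.5198, 0.0276, 0.0228]
orientation: [-0.028, 0.707, 0.028, 0.707]
wrist_force: [-0.5, -0.4, -2.6]
finger_gap: 0.0133
```

step_arm:
  moves:
    - {"slide":[0,0,0.01],"twist":0,"gripper":1}
    - {"slide":[0,0,0.01],"twist":0,"gripper":1}
    - {"slide":[0,0,0.01],"twist":0,"gripper":1}
    - {"slide":[0,0,0],"twist":0,"gripper":1}

```text
clock: 11.95
tool_pos: [0.5436, 0.0294, 0.023]
orientation: [-0.028, 0.706, 0.028, 0.707]
wrist_force: [-0.4, 0.2, -3.3]
finger_gap: 0.0134
```

step_arm:
  moves:
    - {"slide":[0,0,0.004],"twist":0,"gripper":1}
    - {"slide":[0,0,0.004],"twist":0,"gripper":1}
    - {"slide":[0,0,0.004],"twist":0,"gripper":1}
    - {"slide":[0,0,0.003],"twist":0,"gripper":1}
    - {"slide":[0,0,0],"twist":0,"gripper":1}

```text
clock: 12.58
tool_pos: [0.5552, 0.0304, 0.0229]
orientation: [-0.028, 0.706, 0.028, 0.707]
wrist_force: [0.6, 0.0, -2.8]
finger_gap: 0.0136
```

step_arm:
  moves:
    - {"slide":[0,0,0.003],"twist":0,"gripper":1}
    - {"slide":[0,0,0.002],"twist":0,"gripper":1}
    - {"slide":[0,0,0],"twist":0,"gripper":1}

```text
clock: 12.95
tool_pos: [0.559, 0.0307, 0.0229]
orientation: [-0.028, 0.706, 0.028, 0.707]
wrist_force: [0.6, 0.0, -3.1]
finger_gap: 0.0135
```

step_arm:
  moves:
    - {"slide":[0,0,0.002],"twist":0,"gripper":1}
    - {"slide":[0,0,0.002],"twist":0,"gripper":1}
    - {"slide":[0,0,0],"twist":0,"gripper":1}

```text
clock: 13.32
tool_pos: [0.5622, 0.0309, 0.0229]
orientation: [-0.028, 0.706, 0.028, 0.707]
wrist_force: [-0.7, 0.4, -3.8]
finger_gap: 0.0135
```

step_arm:
  moves:
    - {"slide":[0,0,0.002],"twist":0,"gripper":1}
    - {"slide":[0,0,0.002],"twist":0,"gripper":1}
    - {"slide":[0,0,0],"twist":0,"gripper":1}

```text
clock: 13.7
tool_pos: [0.5623, 0.0312, 0.0219]
orientation: [-0.028, 0.709, 0.028, 0.704]
wrist_force: [-9.7, -1.2, 1.6]
finger_gap: 0.0137
```

Contact with the back stop. I'll relax, set the handle down, release and lift.

step_arm:
  moves:
    - {"slide":[0.0015,0,-0.0025],"twist":0,"gripper":1}
    - {"slide":[0,0,0],"twist":0,"gripper":1}
    - {"slide":[0,0,0],"twist":0,"gripper":0.6}
    - {"slide":[0,0,0],"twist":0,"gripper":0.6}
    - {"slide":[0,0,0],"twist":0,"gripper":0.6}
    - {"slide":[0,0,0],"twist":0,"gripper":0.6}

```text
clock: 14.45
tool_pos: [0.5635, 0.031, 0.0219]
orientation: [-0.028, 0.706, 0.028, 0.707]
wrist_force: [0.7, 1.2, 0.3]
finger_gap: 0.0344
```

```bash
python3 - <<'E'
from h import *
s=robot.sense(); print(s["tool_pos"],yaw(s),s["wrist_force"],s["finger_gap"]);print(Ro.from_quat(s["orientation"]).as_matrix().round(3))
E
```

```text
[0.56353054 0.03102117 0.02186555] 0.07806779440324133 [0.6868363  1.24566822 0.26004549] 0.034414294746817085
[[ 0.001 -0.078  0.997]
 [-0.     0.997  0.078]
 [-1.    -0.     0.001]]
```

step_arm:
  moves:
    - {"slide":[-0.04,0,-0.002],"twist":0,"gripper":0.6}
    - {"slide":[-0.06,0,-0.002],"twist":0,"gripper":0.4}
    - {"slide":[-0.06,0,0],"twist":0,"gripper":0.4}
    - {"slide":[-0.06,0,0],"twist":0,"gripper":0.4}
    - {"slide":[-0.06,0,0],"twist":0,"gripper":0.4}
    - {"slide":[-0.06,0,0],"twist":0,"gripper":0.4}
    - {"slide":[-0.045,0,0],"twist":0.9,"gripper":0.4}
    - {"slide":[0,0,0],"twist":0.93,"gripper":0.4}
    - {"slide":[0,0,0],"twist":0.93,"gripper":0.4}
    - {"slide":[0,0,0],"twist":0.93,"gripper":0.4}
    - {"slide":[0,0,0],"twist":0.93,"gripper":0.4}

```text
clock: 15.82
tool_pos: [0.56, 0.0308, 0.3296]
orientation: [0.168, 0.687, -0.168, 0.687]
wrist_force: [0.6, 0.9, 1.1]
finger_gap: 0.0524
```

```bash
python3 - <<'E'
from h import *
s=robot.sense(); print(s["tool_pos"],yaw(s),s["joints"],s["wrist_force"],s["finger_gap"])
im=snap("top","t7"); hsv=cv2.cvtColor(cv2.cvtColor(im["pixels"],cv2.COLOR_RGB2BGR),cv2.COLOR_BGR2HSV)
b=snap("scene","sc7")
E
```

```text
[0.55999158 0.03078308 0.32962291] -0.4800587835725933 [-8.57205092e-02  1.46913181e-02  1.52086531e+00  3.90522004e-05
  1.60590530e+00 -1.17645668e+00] [0.62025811 0.89032888 1.14177158] 0.05238703610785805
```

step_arm:
  moves:
    - {"slide":[0,0,0],"twist":0.935,"gripper":0.4}
    - {"slide":[0,0,0],"twist":0.935,"gripper":0.4}
    - {"slide":[0,0,0],"twist":0.935,"gripper":0.4}
    - {"slide":[0,0,0],"twist":0.935,"gripper":0.4}
    - {"slide":[0,0,0],"twist":0.935,"gripper":0.4}
    - {"slide":[0,0,0],"twist":0.935,"gripper":0.4}
    - {"slide":[0,0,0],"twist":0.935,"gripper":0.4}
    - {"slide":[0,0,0],"twist":0.935,"gripper":0.4}
    - {"slide":[0,0,0],"twist":0.935,"gripper":0.4}
    - {"slide":[0,0,0],"twist":0,"gripper":0.4}

```text
clock: 17.18
tool_pos: [0.56, 0.0308, 0.3296]
orientation: [0.478, 0.521, -0.478, 0.521]
wrist_force: [0.6, -0.6, 0.8]
finger_gap: 0.0518
```

```bash
python3 - <<'E'
from h import *
s=robot.sense(); print(s["tool_pos"],yaw(s),go(s,.668,.041,.33,-1.49))
E
```

```text
[0.55996985 0.03078184 0.32959211] -1.4831707597236574 (array([-0.0005,  0.1356, -0.0009]), np.float64(0.057))
```

step_arm:
  moves:
    - {"slide":[0,0.0452,-0.0003],"twist":0.057,"gripper":0.4}
    - {"slide":[0,0.0452,-0.0003],"twist":0,"gripper":0.4}
    - {"slide":[0,0.0452,-0.0003],"twist":0,"gripper":0.4}
    - {"slide":[0,0,0],"twist":0,"gripper":0.4}
    - {"slide":[0,0,0],"twist":0,"gripper":0.4}

```text
clock: 17.8
tool_pos: [0.6675, 0.0402, 0.3293]
orientation: [0.479, 0.52, -0.48, 0.519]
wrist_force: [-0.6, -0.3, 0.1]
finger_gap: 0.0523
```

```bash
python3 - <<'E'
from h import *
s,w,T=wsnap("w8"); b=snap("scene","sc8")
print(s["tool_pos"],yaw(s),"bar ends expected",proj(w,(.668-.075*-.08*-1+0,.041,.26),T))
c,sn=np.cos(.08),np.sin(.08)
for y in(-.075,0,.075): print(y,proj(w,(.668-sn*y,.041+c*y,.26),T))
p=lambda i:cv2.cvtColor(i["pixels"],cv2.COLOR_RGB2BGR)
cv2.imwrite('pics/m8.png',np.hstack([cv2.resize(p(w),(480,360)),cv2.resize(p(b)[190:400,260:445],(317,360),interpolation=cv2.INTER_CUBIC)]))
E
```

```text
[0.66750707 0.0401835  0.32931422] -1.4908944244762221 bar ends expected [309.33229383 243.79642305]
-0.075 [318.24363277 342.87309605]
0 [318.18022801 244.47556646]
0.075 [318.1058906  129.11172231]
```

View pics/m8.png

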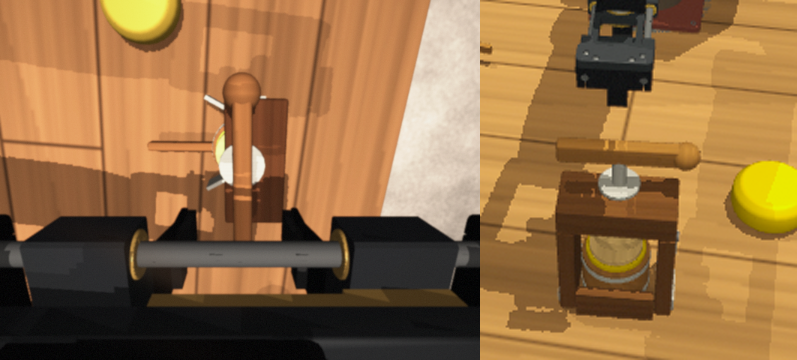

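Views used: 11. The wrist view shows the bar at about column 322, running between the fingers. The scene view shows the mould upright inside the press, below the open plate. I'll descend on the bar.

step_arm:
  moves:
    - {"slide":[0.04,0.0025,0],"twist":0,"gripper":0.4}
    - {"slide":[0.04,0,0],"twist":0,"gripper":0.4}
    - {"slide":[0.03,0,0],"twist":0,"gripper":0.4}
    - {"slide":[0.015,0,0],"twist":0,"gripper":0.4}
    - {"slide":[0.01,0,0],"twist":0,"gripper":0.4}
    - {"slide":[0,0,0],"twist":0,"gripper":0.4}

```text
clock: 18.65
tool_pos: [0.67, 0.0403, 0.2221]
orientation: [0.48, 0.519, -0.48, 0.519]
wrist_force: [0.0, 1.2, 0.2]
finger_gap: 0.052
```

step_arm:
  moves:
    - {"slide":[0,0,0],"twist":0,"gripper":1}
    - {"slide":[0,0,0],"twist":0,"gripper":1}
    - {"slide":[0,0,0],"twist":0,"gripper":1}
    - {"slide":[0,0,0],"twist":0,"gripper":1}
    - {"slide":[0,0,0],"twist":0,"gripper":1}
    - {"slide":[0,0,0],"twist":0,"gripper":1}
    - {"slide":[0,0,0],"twist":0,"gripper":1}
  newtons: 50

```text
clock: 19.52
tool_pos: [0.6704, 0.0404, 0.2218]
orientation: [0.48, 0.519, -0.48, 0.519]
wrist_force: [2.8, 0.2, -0.6]
finger_gap: 0.0176
```

step_arm:
  moves:
    - {"slide":[0,0,0],"twist":-0.5,"gripper":1}
    - {"slide":[0,0,0],"twist":-0.8,"gripper":1}
    - {"slide":[0,0,0],"twist":-0.8,"gripper":1}
    - {"slide":[0,0,0],"twist":-0.8,"gripper":1}
    - {"slide":[0,0,0],"twist":-0.8,"gripper":1}
    - {"slide":[0,0,0],"twist":-0.8,"gripper":1}
    - {"slide":[0,0,0],"twist":-0.8,"gripper":1}
    - {"slide":[0,0,0],"twist":-0.8,"gripper":1}
    - {"slide":[0,0,0],"twist":-0.8,"gripper":1}
    - {"slide":[0,0,0],"twist":-0.8,"gripper":1}
  newtons: 60

```text
clock: 20.78
tool_pos: [0.6714, 0.041, 0.2218]
orientation: [0.198, 0.678, -0.197, 0.68]
wrist_force: [6.5, 2.3, -3.5]
finger_gap: 0.0177
```

step_arm:
  moves:
    - {"slide":[0,0,0],"twist":-0.8,"gripper":1}
    - {"slide":[0,0,0],"twist":-0.8,"gripper":1}
    - {"slide":[0,0,0],"twist":-0.8,"gripper":1}
    - {"slide":[0,0,0],"twist":-0.8,"gripper":1}
    - {"slide":[0,0,0],"twist":-0.8,"gripper":1}
    - {"slide":[0,0,0],"twist":-0.8,"gripper":1}
    - {"slide":[0,0,0],"twist":-0.6,"gripper":1}
    - {"slide":[0,0,0],"twist":0,"gripper":1}

```text
clock: 21.78
tool_pos: [0.6717, 0.0419, 0.2218]
orientation: [-0.028, 0.705, 0.029, 0.708]
wrist_force: [8.9, 4.5, -2.4]
finger_gap: 0.0173
```

```bash
python3 - <<'E'
from h import *
s=robot.sense(); print(s["tool_pos"],yaw(s),s["joints"][5],s["wrist_force"],s["moment"],s["finger_gap"])
E
```

```text
[0.67165759 0.04189047 0.221793  ] 0.0806940051620376 -1.7078963988995006 [ 8.91120324  4.51545328 -2.44258927] [ 0.66676176 -1.26258493  0.07356342] 0.017274099512226308
```

At the halfway notch: the axial moment is near zero. I'll release, lift, swing the tool back half a turn and regrip.

step_arm:
  moves:
    - {"slide":[0,0,0],"twist":0,"gripper":0.4}
    - {"slide":[0,0,0],"twist":0,"gripper":0.4}
    - {"slide":[0,0,0],"twist":0,"gripper":0.4}
    - {"slide":[0,0,0],"twist":0,"gripper":0.4}
    - {"slide":[-0.03,0,0],"twist":0,"gripper":0.4}
    - {"slide":[-0.04,0,0],"twist":0,"gripper":0.4}
    - {"slide":[-0.04,0,0],"twist":0,"gripper":0.4}
    - {"slide":[0,0,0],"twist":0.9,"gripper":0.4}
    - {"slide":[0,0,0],"twist":0.9,"gripper":0.4}

```text
clock: 22.9
tool_pos: [0.6702, 0.0402, 0.3105]
orientation: [0.05, 0.705, -0.05, 0.706]
wrist_force: [0.9, 0.1, -0.6]
finger_gap: 0.0524
```

step_arm:
  moves:
    - {"slide":[0,0,0],"twist":0.94,"gripper":0.4}
    - {"slide":[0,0,0],"twist":0.94,"gripper":0.4}
    - {"slide":[0,0,0],"twist":0.94,"gripper":0.4}
    - {"slide":[0,0,0],"twist":0.94,"gripper":0.4}
    - {"slide":[0,0,0],"twist":0.94,"gripper":0.4}
    - {"slide":[0,0,0],"twist":0.94,"gripper":0.4}
    - {"slide":[0,0,0],"twist":0.94,"gripper":0.4}
    - {"slide":[0,0,0],"twist":0.94,"gripper":0.4}
    - {"slide":[0,0,0],"twist":0.94,"gripper":0.4}
    - {"slide":[0,0,0],"twist":0.94,"gripper":0.4}
    - {"slide":[0,0,0],"twist":0.94,"gripper":0.4}
    - {"slide":[0,0,0],"twist":0.94,"gripper":0.4}

```text
clock: 24.4
tool_pos: [0.6699, 0.0402, 0.3096]
orientation: [0.481, 0.519, -0.481, 0.519]
wrist_force: [1.2, 0.0, -0.3]
finger_gap: 0.0519
```

step_arm:
  moves:
    - {"slide":[0,0,0],"twist":0.94,"gripper":0.4}
    - {"slide":[0,0,0],"twist":0.94,"gripper":0.4}
    - {"slide":[0,0,0],"twist":0.94,"gripper":0.4}
    - {"slide":[0,0,0],"twist":0.94,"gripper":0.4}
    - {"slide":[0,0,0],"twist":0.94,"gripper":0.4}
    - {"slide":[0,0,0],"twist":0.94,"gripper":0.4}
    - {"slide":[0,0,0],"twist":0.94,"gripper":0.4}
    - {"slide":[0,0,0],"twist":0.94,"gripper":0.4}
    - {"slide":[0,0,0],"twist":0.94,"gripper":0.4}
    - {"slide":[0,0,0],"twist":0.94,"gripper":0.4}
    - {"slide":[0,0,0],"twist":0.94,"gripper":0.4}
    - {"slide":[0,0,0],"twist":0.94,"gripper":0.4}

```text
clock: 25.9
tool_pos: [0.6699, 0.0402, 0.3096]
orientation: [-0.699, -0.103, 0.7, -0.103]
wrist_force: [-0.4, 0.6, -0.9]
finger_gap: 0.0518
```

```bash
python3 - <<'E'
from h import *
s,w,T=wsnap("w9"); print(s["tool_pos"],yaw(s),s["joints"][5],s["wrist_force"],go(s,.671,.041,.3,-3.06))
r=w["pixels"][:310].astype(int)
for y in (130,170,210,250,280): print(y,' '.join(str(v[0]-v[2]) for v in r[y,250:390:4]))
c,sn=np.cos(.08),np.sin(.08)
for d in(-.075,0,.075): print(d,proj(w,(.671-c*d,.041-sn*d,.26),T))
E
```

```text
[0.66993834 0.04022264 0.30961363] -2.848074686024435 1.2198991544008047 [-0.39736064  0.57236105 -0.88949701] (array([ 0.012 , -0.0005, -0.0016]), np.float64(1.766))
130 114 114 114 114 113 114 115 116 114 115 114 114 112 113 111 113 114 115 114 115 107 100 109 129 129 129 131 128 130 128 129 128 130 130 129
170 81 80 80 83 85 88 89 89 89 90 89 90 89 87 86 87 85 77 125 144 142 141 137 135 117 53 32 26 28 26 21 18 18 25 26
210 93 91 89 74 43 44 47 45 50 60 24 24 21 19 20 24 85 123 147 145 136 135 104 20 41 49 50 46 47 46 43 46 44 45 44
250 125 128 127 129 127 129 128 127 129 128 128 116 26 29 89 102 101 94 94 92 43 25 35 60 60 63 63 64 62 62 59 60 60 60 60
280 41 54 54 131 127 128 128 130 128 127 128 105 81 103 101 101 105 96 77 129 128 129 128 128 99 97 95 97 96 94 99 129 54 53 60
-0.075 [345.5687657  132.54490198]
0 [317.98151745 253.86262917]
0.075 [294.67522822 356.35440407]
```

step_arm:
  moves:
    - {"slide":[0,0,0],"twist":0.883,"gripper":0.4}
    - {"slide":[0,-0.001,-0.001],"twist":0.883,"gripper":0.4}
    - {"slide":[0.04,0,0],"twist":0,"gripper":0.4}
    - {"slide":[0.035,0,0],"twist":0,"gripper":0.4}
    - {"slide":[0.025,0,0],"twist":0,"gripper":0.4}
    - {"slide":[0.01,0,0],"twist":0,"gripper":0.4}
    - {"slide":[0,0,0],"twist":0,"gripper":0.4}

```text
clock: 26.82
tool_pos: [0.6707, 0.0412, 0.2216]
orientation: [-0.706, -0.03, 0.707, -0.03]
wrist_force: [-0.1, -0.4, 0.8]
finger_gap: 0.0523
```

step_arm:
  moves:
    - {"slide":[0,0,0],"twist":0,"gripper":1}
    - {"slide":[0,0,0],"twist":0,"gripper":1}
    - {"slide":[0,0,0],"twist":0,"gripper":1}
    - {"slide":[0,0,0],"twist":0,"gripper":1}
    - {"slide":[0,0,0],"twist":0,"gripper":1}
    - {"slide":[0,0,0],"twist":0,"gripper":1}
    - {"slide":[0,0,0],"twist":0,"gripper":1}

```text
clock: 27.7
tool_pos: [0.6707, 0.0417, 0.2219]
orientation: [0.707, 0.031, -0.706, 0.03]
wrist_force: [-0.6, 3.4, 1.7]
finger_gap: 0.0175
```

Gripped. Second quarter turn:

step_arm:
  moves:
    - {"slide":[0,0,0],"twist":-0.5,"gripper":1}
    - {"slide":[0,0,0],"twist":-0.8,"gripper":1}
    - {"slide":[0,0,0],"twist":-0.8,"gripper":1}
    - {"slide":[0,0,0],"twist":-0.8,"gripper":1}
    - {"slide":[0,0,0],"twist":-0.8,"gripper":1}
    - {"slide":[0,0,0],"twist":-0.8,"gripper":1}
    - {"slide":[0,0,0],"twist":-0.8,"gripper":1}
    - {"slide":[0,0,0],"twist":-0.8,"gripper":1}
    - {"slide":[0,0,0],"twist":-0.8,"gripper":1}
    - {"slide":[0,0,0],"twist":-0.8,"gripper":1}

```text
clock: 28.95
tool_pos: [0.6705, 0.0421, 0.2219]
orientation: [0.618, 0.343, -0.618, 0.343]
wrist_force: [-0.9, 4.7, 2.7]
finger_gap: 0.018
```

step_arm:
  moves:
    - {"slide":[0,0,0],"twist":-0.8,"gripper":1}
    - {"slide":[0,0,0],"twist":-0.8,"gripper":1}
    - {"slide":[0,0,0],"twist":-0.8,"gripper":1}
    - {"slide":[0,0,0],"twist":-0.8,"gripper":1}
    - {"slide":[0,0,0],"twist":-0.8,"gripper":1}
    - {"slide":[0,0,0],"twist":-0.8,"gripper":1}
    - {"slide":[0,0,0],"twist":-0.5,"gripper":1}
    - {"slide":[0,0,0],"twist":0,"gripper":1}
    - {"slide":[0,0,0],"twist":0,"gripper":1}

```text
clock: 30.08
tool_pos: [0.6702, 0.0421, 0.2219]
orientation: [0.481, 0.519, -0.481, 0.518]
wrist_force: [-2.3, 5.2, 2.7]
finger_gap: 0.0174
```

```bash
python3 - <<'E'
from h import *
s=robot.sense(); print(s["tool_pos"],yaw(s),s["joints"][5],s["wrist_force"],s["moment"],s["finger_gap"])
E
```

```text
[0.67024557 0.04214438 0.221869  ] -1.4966391149539486 -0.12942117941590253 [-2.27798531  5.15377468  2.74834273] [0.60904523 0.49325942 0.01093058] 0.017366290567354885
```

step_arm:
  moves:
    - {"slide":[0,0,0],"twist":0,"gripper":0.4}
    - {"slide":[0,0,0],"twist":0,"gripper":0.4}
    - {"slide":[0,0,0],"twist":0,"gripper":0.4}
    - {"slide":[0,0,0],"twist":0,"gripper":0.4}
    - {"slide":[-0.03,0,0],"twist":0,"gripper":0.4}
    - {"slide":[-0.04,0,0],"twist":0,"gripper":0.4}
    - {"slide":[-0.05,0,0],"twist":0,"gripper":0.4}
    - {"slide":[-0.04,-0.06,0],"twist":0,"gripper":0.4}
    - {"slide":[0,-0.06,0],"twist":0,"gripper":0.4}
    - {"slide":[0,-0.06,0],"twist":0,"gripper":0.4}
    - {"slide":[0,-0.06,0],"twist":0,"gripper":0.4}
    - {"slide":[0,0,0],"twist":0,"gripper":0.4}

```text
clock: 31.58
tool_pos: [0.4771, 0.0269, 0.3503]
orientation: [0.481, 0.518, -0.481, 0.519]
wrist_force: [0.5, -0.4, 0.5]
finger_gap: 0.0522
```

```bash
python3 - <<'E'
from h import *
s=robot.sense(); print(s["clock"],s["tool_pos"],s["wrist_force"])
b=snap("scene","sc10"); t=snap("top","t10")
p=lambda i:cv2.cvtColor(i["pixels"],cv2.COLOR_RGB2BGR)
cv2.imwrite('pics/m10.png',np.hstack([cv2.resize(p(b)[240:400,280:420],(420,480),interpolation=cv2.INTER_CUBIC),cv2.resize(p(t)[130:290,170:430],(380,480*1))]))
t0=dict(np.load('pics/top0.npz'))
def yc(im):
    m=cv2.inRange(cv2.cvtColor(p(im),cv2.COLOR_BGR2HSV),(20,150,120),(35,255,255))[235:290,185:245];return np.argwhere(m).mean(0)
print("cheese px",yc(t0),yc(t))
for q in ((165,205,170,205),(140,185,385,425)):
    a,b_,c,d=q; print(np.abs(p(t0)[a:b_,c:d].astype(int)-p(t)[a:b_,c:d]).mean())
E
```

```text
31.575 [0.47713965 0.02689958 0.35031283] [ 0.46766536 -0.35520337  0.48969144]
cheese px [27.63043478 32.53952569] [27.94029851 19.14925373]
10.506666666666666
9.407777777777778
```

View pics/m10.png

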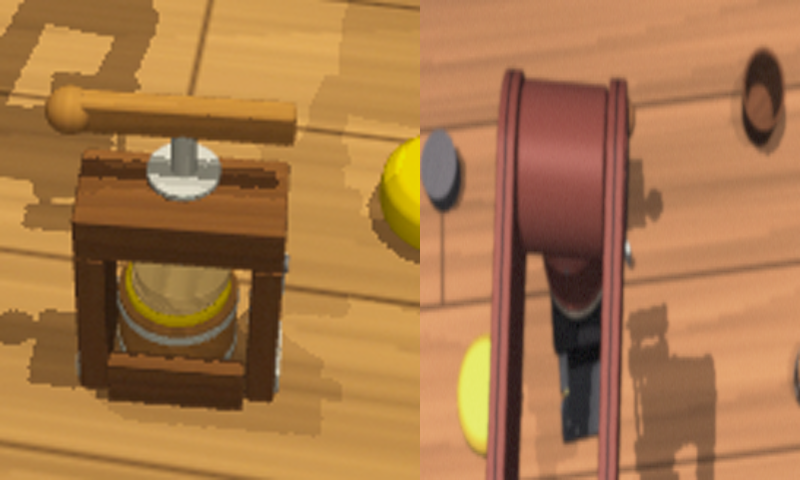

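The ball is now at bay -y, the plate rests on the mould, the mould is upright, and the arm is clear. The cheese shift in the top view comes from the arm covering part of it, so I'll check the bystanders in the scene view and hand in.

```bash
python3 - <<'E'
from h import *
for f in("sc0","sc10"):
    q=dict(np.load(f'pics/{f}.npz'))["pixels"]; h=cv2.cvtColor(q,cv2.COLOR_RGB2HSV)
    m=cv2.inRange(h,(20,150,100),(35,255,255))[275:335,400:460]; print(f,np.argwhere(m).mean(0))
a,b=[cv2.cvtColor(dict(np.load(f'pics/{f}.npz'))["pixels"],cv2.COLOR_RGB2GRAY).astype(int) for f in("sc0","sc10")]
print("weight/tub diff",np.abs(a-b)[365:410,445:495].mean(),np.abs(a-b)[325:380,155:205].mean())
print(robot.job_done())
E
```

```text
sc0 [29.42020949 29.72766482]
sc10 [29.39076923 29.752     ]
weight/tub diff 2.964888888888889 2.5316363636363635
the job is handed in; nothing more can be done
None
```

I slid the mould into the press against the back stop with the press still open, then turned the bar handle half a turn counter-clockwise to the closed notch. I let go, backed the arm clear and handed the job in at about 32 s; no verdict is reported.

- **First grasp missed:** the fingers closed above the mould's handle, because their tips sit higher than the stated tool data. I lowered about 20 mm and the second grip held (14 mm opening).
- **Mould home:** I pushed until I felt about 10 N against the back stop, about 2 mm past my image estimate of the home position. I did not measure the mould's distance from the bay centre directly after that.
- **Handle turn:** I did it in two quarter turns with a regrip at the halfway notch, because the last joint could not make the half turn in one go. The twisting moment was near zero at both notches.
- **Last pictures:** the ball is on the bay's -y side, the plate is down on the upright mould and nothing is touched. I could not read the plate force or the exact handle angle.
- **Bystanders:** in the scene camera the cheese wheel moved by less than 0.1 pixel, and the tub and weight areas show only noise-level change. The top view disagreed on the cheese by 13 pixels because the arm covered part of it.

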